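Reset the valve control box behind its push-latch cover

ROBOT

A 7-joint arm with a two-finger parallel gripper is mounted at the origin on the work surface. World frame = base frame: x ahead of the robot, y to its left, z up, the work surface at z = 0. Lengths are in mm, angles in rad, forces in N, time in s.
With the tool pointing down it reaches from about 350 to 900 mm from the base axis. Payload 19.9 kg.
Tool frame: the origin (TCP) lies midway between the tips of the shut fingers; the grasp point (between the pads) lies 19 mm behind it (grip_depth is the distance from the TCP to the grasp point, in mm); z points along the fingers, y is the line along which they close (so a half turn about z gives the same grasp; the last joint's range is limited). The gripper opens to 94 mm and grips with 3 to 60 N. Pads are 16 mm wide; open, the fingers measure 119 mm over their backs; the gripper's body (75 mm by 177 mm) begins 78 mm behind the grasp point.
Start: joints at [-1.339, 0.417, -0.01, 1.614, 0.005, 1.111, -0.053], TCP at [168.384, 601.866, 173.125] pointing down, gripper open.
Joint ranges: [-2.81, 2.81], [-0.39, 2.02], [-1.27, 1.25], [0.06, 2.57], [-1.19, 4.33], [0.19, 2], [-2.82, 2.82]. Speed limits (rad/s): [1.89, 1.89, 2.39, 2.39, 3.01, 3.01, 3.01].

INTERFACE

Orientations are given as a unit quaternion [w, x, y, z].
In Python, from cell import get_state, get_image, finish_job, grip_depth gives the robot as it stands.
- The arm moves only by the tool play_rows, never from a script. Its argument "increments" is a list that holds one entry, the list of rows, each a list of 6 numbers: the shift along the tool's x, y, z in units of 75 cm (1.0 is 75 cm), then the turn, a rotation vector about the tool's x, y, z in units of 360 degrees (1.0 is 360 degrees). A call has 1 to 10 rows; each row is the pose to reach, as a shift and turn from the pose commanded when the call began, along the tool's axes at that moment, turning the shorter way round; what a row does not reach only later rows make up. A row lasts 1/12 s, in which the tool goes at most 41.7 mm and 7.16 degrees, less where a joint would pass 70% of its speed; a pose out of reach is approached as far as the arm can. A call with a number of a shift or a turn outside -1 to 1 is refused whole. A call with a gripper value outside its range is refused whole. "claw" is the closure in counts, from 0 (fully open) to 255 (shut), set as the call begins (left out, the last holds). The fingers move at their own pace and stop on an object; "newtons" is the grip in N (left out, the last holds). Time passes only in rows, so rows that repeat a pose let the fingers close. It gives the time, the measured TCP pose, the force, the opening and the grip force at its end, in the units of the state.
- get_state(): the state, without advancing time (a new reading comes with each control period).
- get_image(name): name is "scene" or "top"; returns a dict with "image" (384x512x3 uint8, blue, green, red), "depth" (384x512 float32, mm along the optical axis (not along the pixel's ray), 0 where there is no reading), "K" (3x3 intrinsics, pixels), "rvec" (rotation vector, rad) and "tvec" (3), from world to camera coordinates, as OpenCV has them. Camera axes: x right, y down, z forward; pixel columns grow to the right and rows downward; lengths in mm; the calibration is good to about 2 mm. A picture is of the moment at which its call begins.
- finish_job(): hands the job in; it is judged then, once.
The state is a dict: "clock": time; "q": joint angles; "joint_vel": joint speeds; "effort": joint torques, N m; "tool_pos": TCP position; "tcp_rot": TCP orientation; "wrist_force": force on the tool from outside, world axes, zero at the start; "moment": the same for the moment, N m; "grip_width": opening from 0.0 (shut) to 1.0 (fully open); "grasp_force": force on a finger pad.
Only numpy, scipy, OpenCV 4.12 (cv2) and the standard library are available. Lean on these libraries where they do the work, as an engineer would, in place of code of your own. Each camera call takes 0.05 s, during which the arm holds its last target. There are 200 camera calls.

TASK

Push the yellow patch on the closed blue cover of the control box and let go so that the cover pops open, press the green reset button inside all the way down and let it come back up, then push the cover down again until it latches shut and stays shut. Do not press the red button, do not force the cover, do not pick anything up, and leave the loose things around the box where they are.

Things in the scene. Friction and masses are not known exactly. Their poses are not given: they have to be found in the camera images.
- box: Low metal control box, 165 (x) x 190 (y) x 75 mm high, fixed to the bench. Origin: centre of its underside; z up, -x is its front (robot side), y its width. Walls 5 mm, open on top under the cover. Inside, a deck 45 mm above the bench carries two push buttons; a black latch housing (12 x 34 mm, top 65 mm above the bench) stands at the middle of the front wall.
- cover_hinge (a point): Centre of the cover's hinge axis, in the box frame at x = +62, y = 0, z = +87 mm (back of the box); axes as the box's, the hinge runs along y. It does not move with the cover. Pushed on its outer face, the open cover turns down about this axis.
- cover (a joint): Angle of the cover, rad: 0 = latched, 1.35 = popped open (77 degrees up), -0.047 = hard stop. Push-push latch: pushed at the patch (2 to 5 N on the way, then 8 to 15 N at the stop) it sinks about 6 mm; let go, a spring swings it open in about 1 s (keep clear). To shut, push it down to the same stop and let go: it stays at 0. The next push opens it again; short of the stop the latch may not act.
- cover_press (a point): Middle of the yellow press patch (24 x 50 mm, black ribs) on the cover's outer face, 127 mm from the hinge axis. It moves with the cover; its z axis is the outward normal, its x axis points to the hinge.
- reset (a joint): Travel of the green button, m: 0 = up, 0.006 = fully down (about 4 N); it springs back.
- reset_top (a point): Centre of the top of the green reset button (24 mm diameter), inside the box on the deck, pressed straight down; hidden under the cover until that is open. The green and red buttons may be swapped, left or right. When up, its top is 67 mm above the bench (about 8 mm below the box's rim).
- stop (a joint): Travel of the red button, m: 0 = up, 0.006 = fully down. Must not be pressed.
- stop_top (a point): Centre of the top of the red button, the same size as the green one, on the other side of the box's middle, about 80 mm or more from it.
- wrench: Loose steel wrench, 150 mm long, lying beside the box; origin at the centre of its underside. Leave it.
- coupling: Loose brass pipe coupling, 32 mm diameter, 46 mm high, standing beside the box; origin at the centre of its underside. Leave it.
- gauge: Loose white digital pressure gauge, 36 x 36 x 44 mm with a 12 mm brass stem on top, standing beside the box; origin at the centre of its underside. Leave it.
- cover_edge (a point): Middle of the free front edge of the cover, on its outer face. The cover is a flat blue plate, 146 mm from hinge axis to this edge, 184 mm wide, 6 mm thick, its mid-plane through the hinge axis. Shut, it lies level, top 90 mm above the bench, 9 mm clear of the box's rim; open, it stands up and leans to the front.

How it is judged:
By the outcome, as a careful person would: the job done as asked, in the order asked, and still so for the second after the job is handed in, with the robot touching nothing.
It also fails if it takes over 54 s, if anything falls off the work surface, if the arm or the gripper's body presses on something with over 40 N, if the wrist force passes 120 N, or if a joint passes its speed limit or range.

## Working session

There is one attempt and no reset: what is moved stays moved. The work goes in short steps, Python scripts to look and compute and a tool call to move; the robot and the scene stay as the last step left them, time stands still between calls to the robot, and variables do not carry over. Pictures are saved under pics/ and viewed, at most 10 in all, crops included, and the job is handed in when it is done.

Besides the shell and the picture viewer there is one more tool, called in YAML: its name, and indented under it one key for each argument. play_rows: Moves the arm, as the interface text tells. Shifts and turns lie within -1 to 1; 1 stands for 75 cm of shift or 360 degrees of turn. Its arguments: {"type":"object","properties":{"increments":{"type":"array","items":{"type":"array","items":{"type":"array","items":{"type":"number"}}}},"claw":{"type":"number"},"newtons":{"type":"number"}},"required":["increments"]}

```bash
ls; mkdir -p pics; cat > h.py <<'E'
import numpy as np, cv2
from scipy.spatial.transform import Rotation as R
from cell import get_state, get_image, finish_job, grip_depth
def cam(n):
    d=get_image(n); M=cv2.Rodrigues(np.array(d['rvec'],float))[0]; return d,np.array(d['K']),M,np.array(d['tvec'],float).ravel()
def pix(c,u,v,z=None):
    d,K,M,t=c; r=M.T@np.linalg.inv(K)@[u,v,1]; o=-M.T@t
    if z is not None: return o+r*(z-o[2])/r[2]
    return o+r*float(np.median(d['depth'][v-1:v+2,u-1:u+2]))
def to_tool(p,s=None):
    "shift in tool axes, units of 750 mm, for the TCP to go to p"
    s=s or get_state(); q=np.array(s['tcp_rot']); Q=R.from_quat(q[[1,2,3,0]])
    return Q.inv().apply(np.array(p)-s['tool_pos'])/750
E
python3 - <<'E'
from h import *
s=get_state(); print(s, grip_depth)
a=get_image("scene")['image']; b=get_image("top")['image']
cv2.imwrite('pics/a.png',cv2.resize(a,(800,600))); cv2.imwrite('pics/b.png',cv2.resize(b,(800,600)))
E
```

```text
pics
{'clock': 0.0, 'q': array([-1.33953019,  0.41797528, -0.01031487,  1.61416746,  0.00469957,
        1.11063674, -0.05299858]), 'joint_vel': array([ 8.88283365e-04,  9.25134129e-04, -1.00233931e-03, -6.70522000e-05,
        1.53078461e-04, -4.62219269e-04, -1.01044968e-03]), 'effort': array([ 1.19490919e-04, -8.51282001e+01,  6.38635140e-01, -4.25975347e+01,
       -4.88407665e-02,  1.88488589e-02,  1.62363999e-04]), 'tool_pos': array([168.27365298, 601.51250308, 172.52724122]), 'tcp_rot': array([-3.77322954e-05,  1.35950583e-01,  9.90715449e-01, -5.80241426e-04]), 'wrist_force': array([-0.82603614,  0.61178002,  0.66496456]), 'moment': array([-0.01280484,  0.0117035 , -0.03741175]), 'grasp_force': 0.0, 'grip_width': 0.9984227978527904} 18.8
```

View pics/a.png

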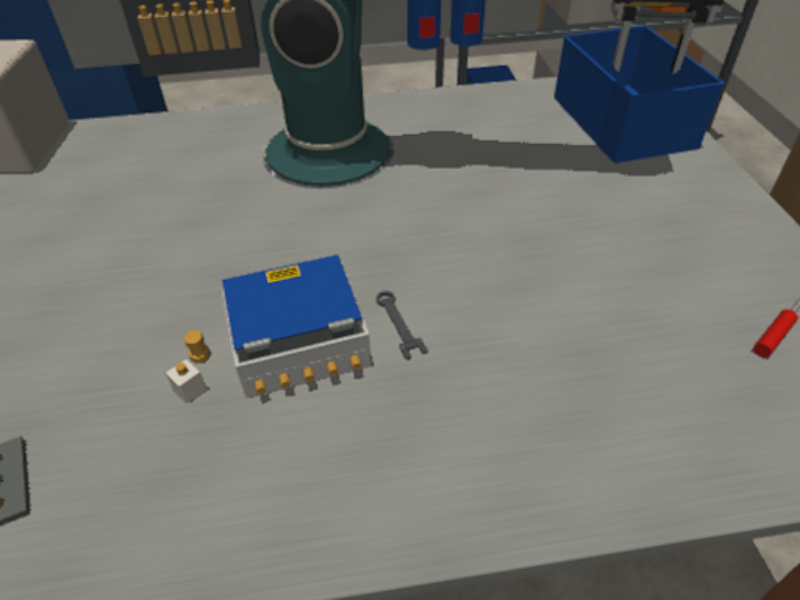

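View pics/b.png

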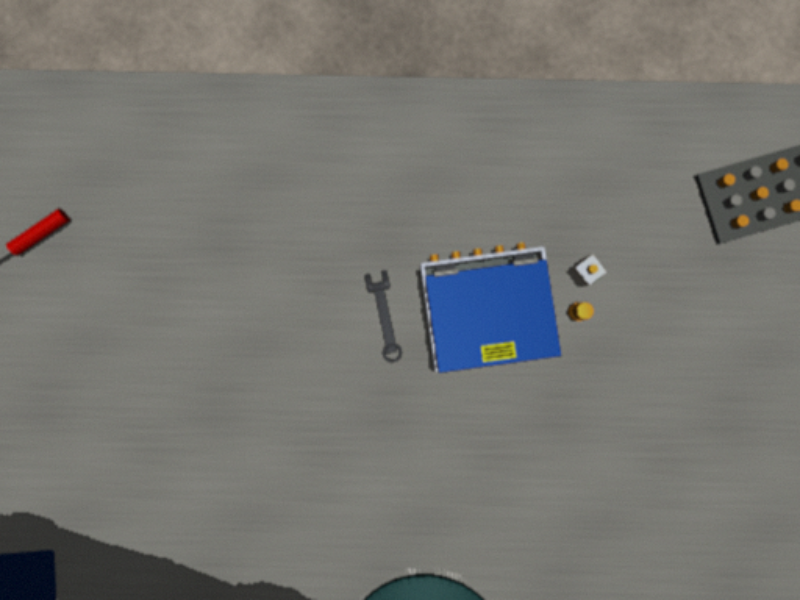

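The top view shows the box with its blue cover at about (490,310), the yellow patch at (498,352) on the robot side, the wrench to its left and the gauge and coupling to its right. I'll now measure the pose.

```bash
python3 - <<'E'
from h import *
c=cam("top"); im=c[0]['image'].astype(int); B,G,Rr=im[...,0],im[...,1],im[...,2]
bl=((B>110)&(Rr<60)); bl[:, :200]=0; bl[:120]=0; bl[260:]=0
n,l,st,ce=cv2.connectedComponentsWithStats(bl.astype(np.uint8)); i=1+np.argmax(st[1:,4]); print(st[i])
m=(l==i).astype(np.uint8); ct=max(cv2.findContours(m,0,2)[0],key=cv2.contourArea)
box=cv2.boxPoints(cv2.minAreaRect(ct)); P=[pix(c,*b,z=90) for b in box]
print(np.round(P,1))
ye=(Rr>140)&(G>140)&(B<90); ye[:200]=0; ye[245:]=0; ye[:,:295]=0; ye[:,345:]=0; v,u=np.nonzero(ye); print(len(u),u.mean(),v.mean(),u.min(),u.max(),v.min(),v.max())
p=pix(c,u.mean(),v.mean(),z=90); print('patch',p, 'depth', pix(c,int(u.mean()),int(v.mean())), pix(c,310,190))
for n,u,v,z in (('coupl',584/1.5625,311/1.5625,46),('gauge',592/1.5625,269/1.5625,50),('wr',391/1.5625,352/1.5625,8)): print(n,pix(c,u,v,z=z))
E
```

```text
[ 273  167   86   71 4528]
[[ 601.8   13.8   90. ]
 [ 631.2 -167.8   90. ]
 [ 488.1 -188.4   90. ]
 [ 459.3   -8.7   90. ]]
134 318.32835820895525 224.7537313432836 308 329 219 230
patch [491.44263319 -95.7981083   90.        ] depth [493.17112806 -94.97035892  90.34380277] [571.53973411 -75.87628499  89.97532095]
coupl [ 555.20017637 -237.65176383   46.        ]
gauge [ 620.78093545 -249.03042741   50.        ]
wr [484.97348797  62.41092148   8.        ]
```

```bash
cat >> h.py <<'E'
ex=np.array([.9874,.158,0]); ey=np.array([-.158,.9874,0]); O=np.array([556.5,-85.4,0])
def W(x,y,z): return O+x*ex+y*ey+[0,0,z]
def turn(s=None,tilt=0):
    "rotvec/2pi in tool axes to the attitude x=-ex,y=ey,z down; tilt rad about ey"
    s=s or get_state(); q=np.array(s['tcp_rot']); Q=R.from_quat(q[[1,2,3,0]])
    T=R.from_rotvec(tilt*ey)*R.from_matrix(np.c_[-ex,ey,[0,0,-1]])
    return (Q.inv()*T).as_rotvec()/2/np.pi
E
python3 -c "
from h import *
print(to_tool(W(-65,0,140)),turn(),to_tool(W(-65,0,140))*750)"
```

```text
[-0.66650966 -0.77888874  0.04432444] [-1.42454102e-04 -2.10435123e-05 -6.86673801e-02] [-499.88224449 -584.1665531    33.24333164]
```

play_rows:
  increments:
    - [[-0.667,-0.779,0.044,0,0,-0.0687],[-0.667,-0.779,0.044,0,0,-0.0687],[-0.667,-0.779,0.044,0,0,-0.0687],[-0.667,-0.779,0.044,0,0,-0.0687],[-0.667,-0.779,0.044,0,0,-0.0687],[-0.667,-0.779,0.044,0,0,-0.0687],[-0.667,-0.779,0.044,0,0,-0.0687],[-0.667,-0.779,0.044,0,0,-0.0687],[-0.667,-0.779,0.044,0,0,-0.0687],[-0.667,-0.779,0.044,0,0,-0.0687]]
  claw: 255
  newtons: 10

```text
clock: 0.98
tool_pos: [344.0, 222.8, 155.3]
tcp_rot: [0.0, -0.079, 0.997, 0.0]
wrist_force: [1.0, 0.7, 0.3]
grip_width: 0.327
grasp_force: 0.0
```

```bash
python3 -c "
from h import *
s=get_state();print(s['tool_pos'],s['q'],to_tool(W(-65,0,140)),turn())"
```

```text
[344.0431217  222.79316953 155.34525109] [-0.8010352   0.04337804  0.15586093  2.13816154 -0.00847255  0.96026642
  1.08925353] [-0.12800918 -0.45056044  0.02033193] [5.40543182e-05 3.05855481e-05 3.97107615e-05]
```

play_rows:
  increments:
    - [[-0.128,-0.45,0.02,0,0,0],[-0.128,-0.45,0.02,0,0,0],[-0.128,-0.45,0.02,0,0,0],[-0.128,-0.45,0.02,0,0,0],[-0.128,-0.45,0.02,0,0,0],[-0.128,-0.45,0.02,0,0,0],[-0.128,-0.45,0.02,0,0,0],[-0.128,-0.45,0.02,0,0,0],[-0.128,-0.45,0.02,0,0,0],[-0.128,-0.45,0.02,0,0,0]]

```text
clock: 1.82
tool_pos: [492.6, -97.6, 140.0]
tcp_rot: [-0.0, -0.077, 0.997, -0.001]
wrist_force: [0.2, -1.1, -0.1]
grip_width: 0.005
grasp_force: 0.0
```

```bash
python3 -c "
from h import *
s=get_state();print(s['tool_pos'],s['q'],to_tool(W(-65,0,96)),turn())
d=get_image('scene');cv2.imwrite('pics/c.png',cv2.resize(d['image'][120:280,100:300],(800,640))[:600])"
```

```text
[492.63112476 -97.62060107 140.03565212] [-0.29221073  0.25609225  0.4942884   1.96277589 -0.14521099  0.95709127
  1.99700549] [-1.50234179e-05  2.74148253e-03  5.87092755e-02] [-2.91568664e-04 -7.58390398e-05 -7.67287954e-04]
```

View pics/c.png

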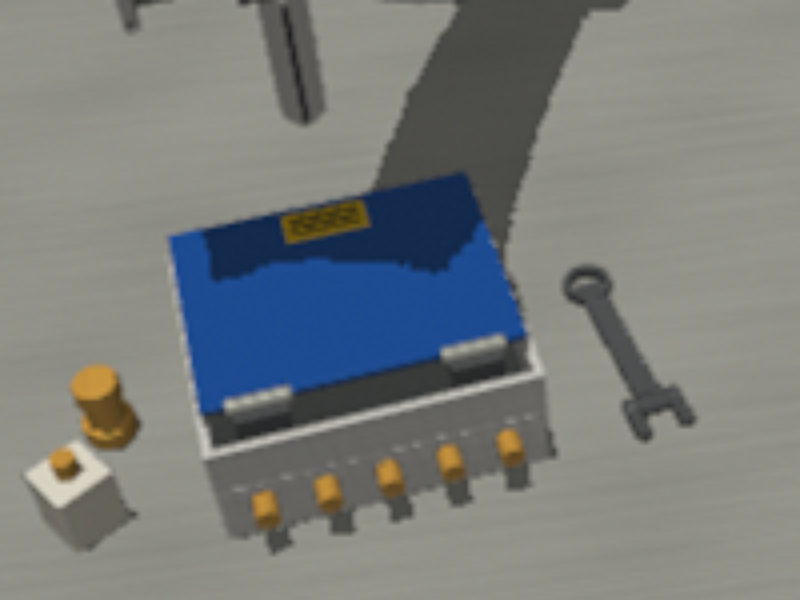

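Tip is above the yellow patch ((325,222) in the crop). I'll descend next.

play_rows:
  increments:
    - [[0,0.003,0.02,0,0,0.0008],[0,0.003,0.04,0,0,0.0008],[0,0.003,0.058,0,0,0.0008],[0,0.003,0.062,0,0,0.0008],[0,0.003,0.065,0,0,0.0008],[0,0.003,0.068,0,0,0.0008],[0,0.003,0.07,0,0,0.0008],[0,0.003,0.07,0,0,0.0008]]

```text
clock: 2.53
tool_pos: [491.8, -90.9, 88.2]
tcp_rot: [0.0, -0.077, 0.997, 0.0]
wrist_force: [0.4, 0.9, -0.1]
grip_width: 0.006
grasp_force: 0.0
```

play_rows:
  increments:
    - [[0,-0.005,0,0,0,0],[0,-0.005,0.0015,0,0,0],[0,-0.005,0.003,0,0,0],[0,-0.005,0.004,0,0,0],[0,-0.005,0.004,0,0,0]]

```text
clock: 2.95
tool_pos: [492.1, -94.8, 84.7]
tcp_rot: [-0.0, -0.077, 0.997, -0.0]
wrist_force: [0.5, 0.4, -0.7]
grip_width: 0.006
grasp_force: 0.0
```

```bash
python3 -c "
from h import *
c=cam('scene');d=c[0];cv2.imwrite('pics/d.png',cv2.resize(d['image'][140:260,120:280],(800,600),interpolation=cv2.INTER_CUBIC))
print(get_state()['tool_pos'],get_state()['wrist_force'])
for u,v in ((185,195),(175,185),(205,180),(160,190)): print(pix(c,u,v))
def pr(p): q=c[1]@(c[2]@p+c[3]); return q[:2]/q[2]
for p in (W(-65,0,90),W(-65,0,84),W(-84,92,90),W(-84,-92,90)): print((pr(p)-[120,140])*5)"
```

```text
[492.13685418 -94.77570179  84.78699886] [-0.68702854  0.03234771 -0.28091219]
[564.49050952 -90.36469808  90.44253129]
[ 525.78684316 -112.74848962   88.96894511]
[521.54612746 -41.87657252  89.7583561 ]
[ 537.75634728 -147.31427967   89.95085878]
[309.34879335 171.64321924]
[311.16128768 180.7837599 ]
[484.96906291 106.5630704 ]
[112.2832019  188.44236612]
```

View pics/d.png

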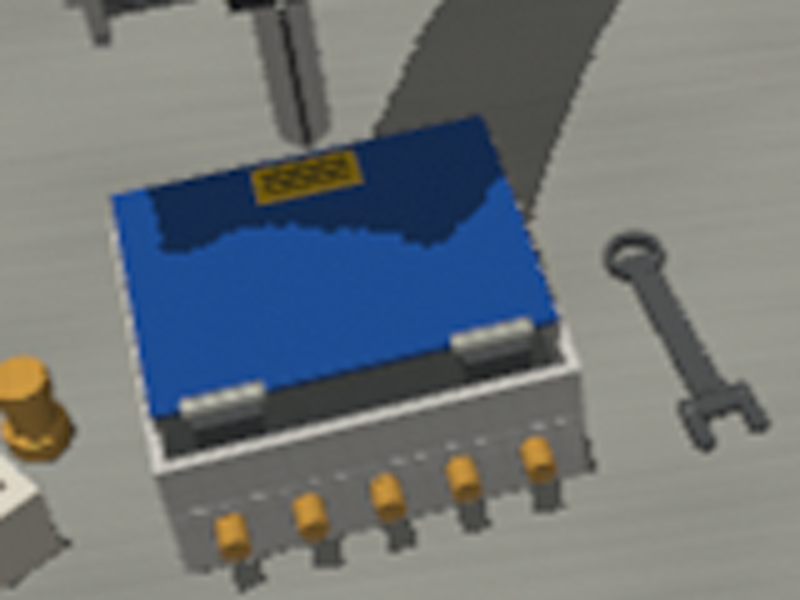

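```bash
python3 -c "
from h import *
c=cam('scene')
for v in range(150,172,2): print(v,[np.round(pix(c,u,v),0).tolist() for u in (178,181)])
c=cam('top')
def pr(p): q=c[1]@(c[2]@p+c[3]); return q[:2]/q[2]
print(pr(W(-65,0,90)))
for v in range(205,240,4): print(v,[np.round(pix(c,u,v),0).tolist() for u in (312,318)])
"
```

```text
150 [[502.0, -93.0, 172.0], [502.0, -86.0, 171.0]]
152 [[502.0, -93.0, 167.0], [502.0, -87.0, 166.0]]
154 [[502.0, -94.0, 161.0], [503.0, -88.0, 161.0]]
156 [[502.0, -95.0, 156.0], [502.0, -89.0, 154.0]]
158 [[503.0, -96.0, 151.0], [504.0, -89.0, 150.0]]
160 [[503.0, -97.0, 145.0], [503.0, -90.0, 143.0]]
162 [[503.0, -98.0, 139.0], [502.0, -91.0, 136.0]]
164 [[504.0, -99.0, 134.0], [503.0, -92.0, 131.0]]
166 [[504.0, -99.0, 127.0], [502.0, -93.0, 124.0]]
168 [[504.0, -100.0, 121.0], [502.0, -94.0, 119.0]]
170 [[370.0, -116.0, -1.0], [478.0, -97.0, 91.0]]
[318.27561461 224.37191541]
205 [[537.0, -81.0, 90.0], [528.0, -37.0, 437.0]]
209 [[528.0, -81.0, 90.0], [522.0, -35.0, 451.0]]
213 [[518.0, -81.0, 90.0], [516.0, -34.0, 461.0]]
217 [[510.0, -60.0, 233.0], [511.0, -32.0, 471.0]]
221 [[505.0, -30.0, 432.0], [506.0, -31.0, 474.0]]
225 [[500.0, -28.0, 446.0], [501.0, -31.0, 478.0]]
229 [[495.0, -27.0, 454.0], [496.0, -31.0, 478.0]]
233 [[489.0, -26.0, 461.0], [490.0, -31.0, 479.0]]
237 [[484.0, -26.0, 461.0], [485.0, -31.0, 479.0]]
```

The image and depth show the fingertip ending at about z≈117, 25–30 mm above the cover, though the state says 85. There is also no contact force. I'll keep descending slowly, guided by force.

play_rows:
  increments:
    - [[0,0,0.005,0,0,0],[0,0,0.01,0,0,0],[0,0,0.015,0,0,0],[0,0,0.02,0,0,0],[0,0,0.024,0,0,0],[0,0,0.024,0,0,0]]

```text
clock: 3.6
tool_pos: [491.8, -94.8, 66.1]
tcp_rot: [-0.001, -0.077, 0.997, -0.0]
wrist_force: [-0.1, 0.3, -0.3]
grip_width: 0.004
grasp_force: 0.0
```

```bash
python3 -c "
from h import *
c=cam('scene')
for v in range(170,182): print(v,[np.round(pix(c,u,v),0).tolist() for u in (177,180,183)])
cv2.imwrite('pics/e.png',cv2.resize(c[0]['image'][150:210,140:220],(800,600),interpolation=cv2.INTER_CUBIC))
print(get_state()['tool_pos'],get_state()['wrist_force'])
"
```

```text
170 [[505.0, -103.0, 117.0], [503.0, -97.0, 113.0], [502.0, -90.0, 112.0]]
171 [[505.0, -104.0, 113.0], [503.0, -97.0, 110.0], [501.0, -91.0, 108.0]]
172 [[503.0, -105.0, 109.0], [503.0, -98.0, 108.0], [501.0, -91.0, 105.0]]
173 [[503.0, -105.0, 105.0], [503.0, -98.0, 104.0], [502.0, -91.0, 103.0]]
174 [[492.0, -107.0, 93.0], [502.0, -99.0, 101.0], [502.0, -92.0, 100.0]]
175 [[494.0, -107.0, 91.0], [503.0, -99.0, 98.0], [500.0, -93.0, 94.0]]
176 [[496.0, -107.0, 90.0], [499.0, -100.0, 92.0], [500.0, -93.0, 91.0]]
177 [[500.0, -107.0, 90.0], [501.0, -100.0, 90.0], [503.0, -93.0, 91.0]]
178 [[503.0, -108.0, 89.0], [505.0, -100.0, 91.0], [505.0, -93.0, 89.0]]
179 [[506.0, -108.0, 89.0], [508.0, -101.0, 90.0], [509.0, -93.0, 89.0]]
180 [[509.0, -108.0, 88.0], [512.0, -101.0, 90.0], [512.0, -94.0, 89.0]]
181 [[513.0, -108.0, 89.0], [515.0, -101.0, 89.0], [516.0, -94.0, 89.0]]
[491.90720803 -94.83211957  66.45583894] [ 0.11344008 -0.00620998  0.32576537]
```

View pics/e.png

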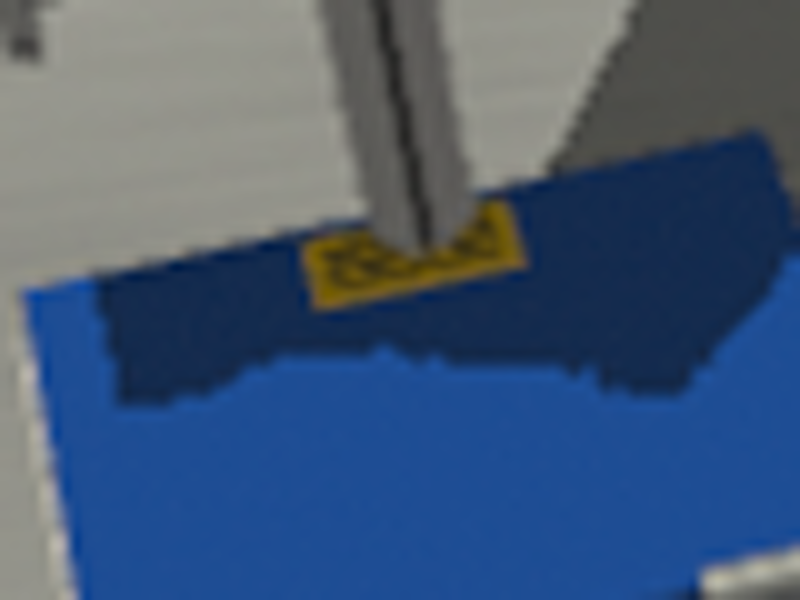

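The tip is over the middle of the yellow patch (425,245 in the crop), about 6–8 mm above it. So the true tip is about 30 mm higher than reported, and I'll use that offset from here.

play_rows:
  increments:
    - [[0,0,0.004,0,0,0],[0,0,0.007,0,0,0],[0,0,0.009,0,0,0],[0,0,0.011,0,0,0],[0,0,0.011,0,0,0]]

```text
clock: 4.07
tool_pos: [492.1, -94.8, 58.4]
tcp_rot: [-0.0, -0.077, 0.997, -0.0]
wrist_force: [-0.5, 0.3, 1.0]
grip_width: 0.003
grasp_force: 0.5
```

play_rows:
  increments:
    - [[0,0,0.0015,0,0,0],[0,0,0.003,0,0,0],[0,0,0.003,0,0,0]]

```text
clock: 4.32
tool_pos: [492.2, -94.8, 56.3]
tcp_rot: [0.0, -0.077, 0.997, -0.0]
wrist_force: [-1.4, 0.2, 0.7]
grip_width: 0.004
grasp_force: 0.9
```

play_rows:
  increments:
    - [[0,0,0.0015,0,0,0],[0,0,0.003,0,0,0],[0,0,0.003,0,0,0]]

```text
clock: 4.57
tool_pos: [492.2, -94.8, 54.0]
tcp_rot: [0.0, -0.077, 0.997, -0.0]
wrist_force: [-0.5, 0.3, 2.3]
grip_width: 0.009
grasp_force: 0.9
```

play_rows:
  increments:
    - [[0,0,0.0015,0,0,0],[0,0,0.003,0,0,0],[0,0,0.003,0,0,0]]

```text
clock: 4.82
tool_pos: [492.2, -94.8, 51.8]
tcp_rot: [0.0, -0.077, 0.997, -0.0]
wrist_force: [-1.3, 1.7, 5.2]
grip_width: 0.006
grasp_force: 2.7
```

play_rows:
  increments:
    - [[0,0,0.0013,0,0,0],[0,0,0.0026,0,0,0],[0,0,0.0026,0,0,0]]

```text
clock: 5.07
tool_pos: [492.4, -94.8, 50.3]
tcp_rot: [0.0, -0.077, 0.997, 0.0]
wrist_force: [-5.7, 1.3, 16.8]
grip_width: 0.004
grasp_force: 8.2
```

At the stop with about 15 N. I'll release it now and back off up and towards the robot.

play_rows:
  increments:
    - [[0.005,0,-0.03,0,0,0],[0.035,0,-0.07,0,0,0],[0.07,0,-0.1,0,0,0],[0.1,0,-0.13,0,0,0],[0.13,0,-0.16,0,0,0],[0.13,0,-0.18,0,0,0],[0.13,0,-0.18,0,0,0],[0.13,0,-0.18,0,0,0],[0.13,0,-0.18,0,0,0],[0.13,0,-0.18,0,0,0]]

```text
clock: 5.9
tool_pos: [395.6, -109.6, 184.0]
tcp_rot: [-0.001, -0.077, 0.997, -0.0]
wrist_force: [0.7, 0.2, 0.1]
grip_width: 0.002
grasp_force: 0.0
```

```bash
python3 -c "
from h import *
c=cam('top')
cv2.imwrite('pics/f.png',cv2.resize(c[0]['image'][130:250,250:410],(800,600),interpolation=cv2.INTER_CUBIC))
im=c[0]['image'].astype(int);B,G,Rr=im[...,0],im[...,1],im[...,2]
for n,m in (('g',(G>1.4*Rr+15)&(G>1.3*B+10)),('r',(Rr>1.8*G+30)&(Rr>1.8*B+30))):
  m=m.copy();m[:130]=0;m[250:]=0;m[:,:265]=0;m[:,:][:,365:]=0
  k,l,st,ce=cv2.connectedComponentsWithStats(m.astype(np.uint8))
  for i in range(1,k):
    if st[i,4]>8: p=pix(c,*ce[i],z=67);print(n,st[i],ce[i],p,(p-O)@ex,(p-O)@ey)
print(get_state()['tool_pos'])
"
```

```text
g [329 203  10  11  91] [333.51648352 208.31868132] [ 530.44351979 -135.43782385   67.        ] -33.63414473140743 -45.290423392279386
r [291 210  10  11  90] [295.5        215.15555556] [512.590025   -45.28015672  67.        ] -37.017774078843445 46.55210930481996
[ 395.54995162 -109.65804242  184.01049959]
```

View pics/f.png

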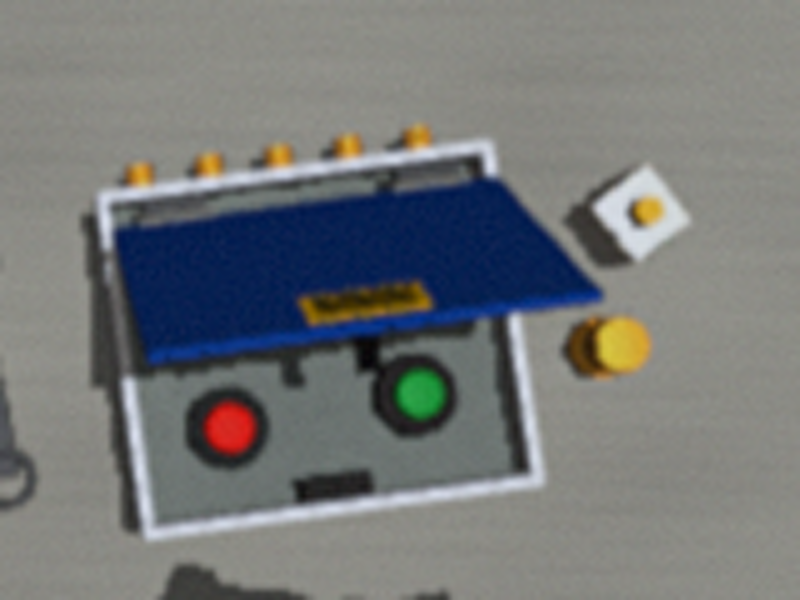

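Cover open: green at (418,393), red at (230,428) in the crop. Green is right of the middle, at box (-34, -45), clear of the cover.

```bash
python3 -c "
from h import *
print(to_tool([530.5,-135.5,60]),turn())"
```

```text
[-0.17282064 -0.06160183  0.16504915] [-2.75430118e-05 -2.84981649e-04 -7.59467251e-04]
```

play_rows:
  increments:
    - [[-0.05,-0.02,0.02,0,0,0],[-0.1,-0.04,0.05,0,0,0],[-0.15,-0.056,0.08,0,0,0],[-0.173,-0.0616,0.12,0,0,0.0008],[-0.173,-0.0616,0.15,0,0,0.0008],[-0.173,-0.0616,0.165,0,0,0.0008],[-0.173,-0.0616,0.165,0,0,0.0008],[-0.173,-0.0616,0.165,0,0,0.0008]]

```text
clock: 6.62
tool_pos: [530.4, -135.8, 61.4]
tcp_rot: [-0.001, -0.074, 0.997, -0.0]
wrist_force: [1.3, -0.0, 0.7]
grip_width: 0.005
grasp_force: 0.0
```

```bash
python3 -c "
from h import *
c=cam('top')
cv2.imwrite('pics/g.png',cv2.resize(c[0]['image'][150:246,260:388],(800,600),interpolation=cv2.INTER_CUBIC)) 
d=get_image('scene');cv2.imwrite('pics/g2.png',cv2.resize(d['image'][100:250,110:310],(800,600),interpolation=cv2.INTER_CUBIC)) 
s=get_state();print(s['tool_pos'],s['wrist_force'],to_tool([530.5,-135.5,40]))"
```

```text
[ 531.53866607 -135.67845422   62.75389149] [ 0.05569179 -0.52592653  0.1299999 ] [0.00139424 0.00045059 0.03033568]
```

View pics/g2.png

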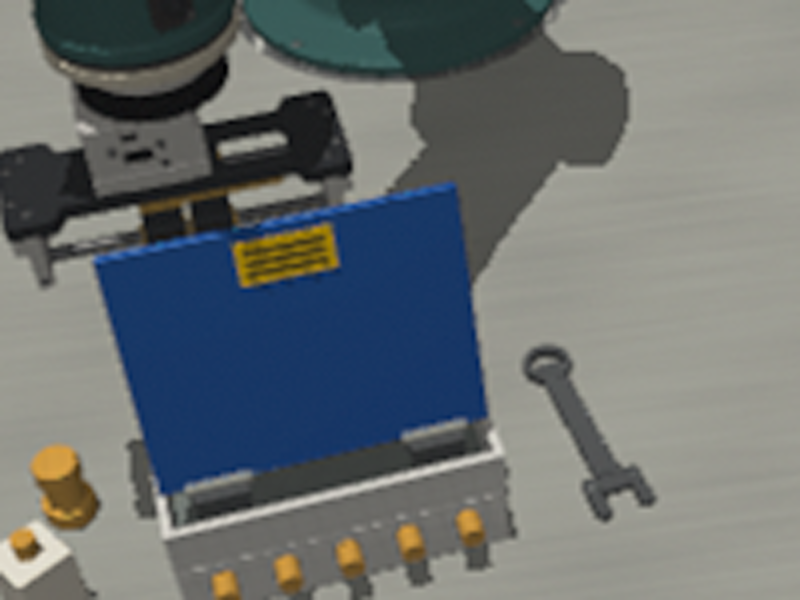

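Gripper is in front of the open cover with clearance, and side hooks are well above the rim. Descending to the green button.

play_rows:
  increments:
    - [[0,0,0.008,0,0,0],[0,0,0.016,0,0,0],[0,0,0.022,0,0,0],[0,0,0.026,0,0,0],[0,0,0.03,0,0,0],[0,0,0.03,0,0,0],[0,0,0.03,0,0,0]]

```text
clock: 7.3
tool_pos: [531.0, -135.6, 38.5]
tcp_rot: [-0.0, -0.074, 0.997, -0.0]
wrist_force: [0.4, 0.1, 0.2]
grip_width: 0.004
grasp_force: 0.0
```

play_rows:
  increments:
    - [[0,0,0.0015,0,0,0],[0,0,0.003,0,0,0],[0,0,0.0045,0,0,0],[0,0,0.006,0,0,0],[0,0,0.006,0,0,0]]

```text
clock: 7.72
tool_pos: [531.2, -135.5, 34.1]
tcp_rot: [0.0, -0.074, 0.997, -0.0]
wrist_force: [-0.8, 0.3, 2.1]
grip_width: 0.008
grasp_force: 0.8
```

play_rows:
  increments:
    - [[0,0,0.0015,0,0,0],[0,0,0.003,0,0,0],[0,0,0.003,0,0,0]]

```text
clock: 7.97
tool_pos: [531.2, -135.5, 31.8]
tcp_rot: [0.0, -0.074, 0.997, -0.0]
wrist_force: [0.3, -0.1, 2.5]
grip_width: 0.006
grasp_force: 1.4
```

play_rows:
  increments:
    - [[0,0,0.0015,0,0,0],[0,0,0.003,0,0,0],[0,0,0.003,0,0,0]]

```text
clock: 8.22
tool_pos: [531.2, -135.5, 29.6]
tcp_rot: [0.0, -0.074, 0.997, -0.0]
wrist_force: [0.7, -0.3, 4.2]
grip_width: 0.006
grasp_force: 1.9
```

play_rows:
  increments:
    - [[0,0,0.0015,0,0,0],[0,0,0.0025,0,0,0],[0,0,0.0025,0,0,0]]

```text
clock: 8.47
tool_pos: [531.5, -135.5, 28.9]
tcp_rot: [0.0, -0.074, 0.997, 0.0]
wrist_force: [-8.6, 3.5, 28.7]
grip_width: 0.007
grasp_force: 14.6
```

Green button bottomed out. Release and lift straight up.

play_rows:
  increments:
    - [[0,0,-0.01,0,0,0],[0,0,-0.03,0,0,0],[0,0,-0.08,0,0,0],[0,0,-0.13,0,0,0],[0,0,-0.18,0,0,0],[0,0,-0.23,0,0,0],[0,0,-0.28,0,0,0],[0,0,-0.28,0,0,0],[0,0,-0.28,0,0,0]]

```text
clock: 9.22
tool_pos: [531.9, -135.6, 239.4]
tcp_rot: [0.002, -0.074, 0.997, -0.0]
wrist_force: [-0.3, 0.5, -1.2]
grip_width: 0.006
grasp_force: 0.0
```

```bash
python3 -c "
from h import *
c=cam('scene')
im=c[0]['image'].astype(int);B,G,Rr=im[...,0],im[...,1],im[...,2]
# cover angle: points on outer face (depth), in box frame
P=[];
for v in range(160,215,3):
  for u in range(135,235,3):
    if B[v,u]>90 and Rr[v,u]<70: p=pix(c,u,v); P.append([(p-O)@ex,(p-O)@ey,p[2]])
P=np.array(P);P=P[(P[:,2]>95)&(P[:,0]>0)];k=np.polyfit(P[:,2],P[:,0],1);print(len(P),k,'x at z210',np.polyval(k,210),P[:,2].max(),'angle',np.arctan2(1,-k[0]))
s=get_state();print(s['tool_pos'],s['wrist_force']);print(to_tool(W(80,0,235)),to_tool(W(80,0,172)),turn())"
```

```text
474 [-0.2255812  85.71817936] x at z210 38.34612732865502 227.9190691096689 angle 1.3489287586602121
[ 531.09953592 -135.35722832  237.81068882] [ 0.04107689 -0.26697233  0.17455684]
[-0.15003673  0.06187217  0.00384298] [-0.14998657  0.0618643   0.08784296] [ 1.44618471e-05  9.51095548e-05 -1.53598954e-03]
```

play_rows:
  increments:
    - [[-0.05,0.02,-0.005,0,0,-0.0015],[-0.1,0.04,-0.005,0,0,-0.0015],[-0.15,0.062,-0.005,0,0,-0.0015],[-0.15,0.062,-0.005,0,0,-0.0015],[-0.15,0.062,0.02,0,0,-0.0015],[-0.15,0.062,0.05,0,0,-0.0015],[-0.15,0.062,0.08,0,0,-0.0015],[-0.15,0.062,0.088,0,0,-0.0015],[-0.15,0.062,0.088,0,0,-0.0015]]

```text
clock: 10.02
tool_pos: [633.9, -72.8, 169.2]
tcp_rot: [-0.002, -0.079, 0.997, 0.0]
wrist_force: [-0.3, -0.4, 0.0]
grip_width: 0.002
grasp_force: 0.0
```

```bash
python3 -c "
from h import *
c=cam('scene'); cv2.imwrite('pics/k.png',cv2.resize(c[0]['image'][100:250,110:310],(800,600),interpolation=cv2.INTER_CUBIC)) 
s=get_state();print(s['tool_pos'],s['wrist_force'],turn())
x0=None
# tip contact corner 9 mm ahead of the TCP (toward -ex); r=127
p0=s['tool_pos']
for t in (1.35,1.25,1.15,1.05,.95,.85,.75,.65,.55,.45,.35,.25,.15,.1,.05,0,-.047):
  x=62-127*np.cos(t)+3*np.sin(t)+8*np.sin(t); z=87+127*np.sin(t)+3*np.cos(t)-34+0*t
  d=to_tool(W(x,0,z),s); print(t,round(x,1),round(z,1),np.round(d,4))
"
```

```text
[634.88886559 -72.94086498 170.97433332] [ 0.41469018 -0.25950142  1.0634795 ] [ 6.98616128e-06 -3.43116542e-04 -1.12420754e-04]
1.35 44.9 177.6 [ 0.046   0.0001 -0.0087]
1.25 32.4 174.5 [ 0.0627  0.0001 -0.0045]
1.15 20.2 170.1 [0.0789 0.0001 0.0013]
1.05 8.4 164.7 [0.0947 0.     0.0086]
0.95 -2.9 158.0 [0.1097 0.     0.0175]
0.85 -13.6 150.4 [0.1238 0.     0.0277]
0.75 -23.4 141.8 [0.137  0.     0.0392]
0.65 -32.4 132.2 [0.149 0.    0.052]
0.55 -40.5 121.9 [ 0.1597 -0.      0.0657]
0.45 -47.6 110.9 [ 0.1691 -0.      0.0804]
0.35 -53.5 99.4 [ 0.177  -0.      0.0959]
0.25 -58.3 87.3 [ 0.1834 -0.      0.1119]
0.15 -61.9 74.9 [ 0.1881 -0.      0.1284]
0.1 -63.3 68.7 [ 0.1899 -0.      0.1368]
0.05 -64.3 62.3 [ 0.1912 -0.      0.1453]
0 -65.0 56.0 [ 0.1922 -0.      0.1537]
-0.047 -65.4 50.0 [ 0.1926 -0.      0.1617]
```

View pics/k.png

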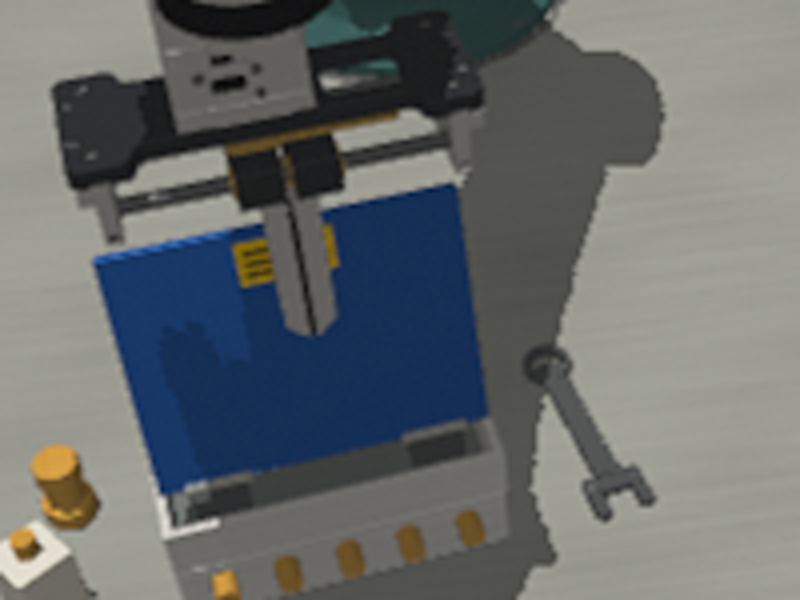

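The finger is behind the open cover over its outer face, tip at (312,330) in the crop, next to the patch. I'll start swinging it down.

play_rows:
  increments:
    - [[0.02,0,-0.004,0,0,0],[0.035,0,-0.008,0,0,0],[0.046,0,-0.008,0,0,0],[0.054,0,-0.0066,0,0,0],[0.0627,0,-0.0045,0,0,0],[0.071,0,-0.002,0,0,0],[0.0789,0,0.0013,0,0,0],[0.087,0,0.005,0,0,0],[0.0947,0,0.0086,0,0,0]]

```text
clock: 10.82
tool_pos: [564.8, -84.1, 164.9]
tcp_rot: [-0.0, -0.079, 0.997, -0.0]
wrist_force: [2.1, 0.2, -0.1]
grip_width: 0.006
grasp_force: 0.7
```

```bash
cat > a.py <<'E'
from h import *
c=cam('scene')
im=c[0]['image'].astype(int);B,G,Rr=im[...,0],im[...,1],im[...,2]
P=[]
for v in range(130,215,2):
  for u in range(125,240,2):
    if B[v,u]>60 and Rr[v,u]<50 and B[v,u]>2.2*Rr[v,u]: p=pix(c,u,v); P.append([(p-O)@ex,(p-O)@ey,p[2]])
P=np.array(P);P=P[(P[:,2]>80)&(abs(P[:,1])<95)&(P[:,0]<75)]; m=np.median(P,0)
n=np.linalg.svd(P-P.mean(0))[2][2]; print(len(P),'angle',np.arctan(abs(n[0]/n[2])))
s=get_state(); print(s['tool_pos'],s['wrist_force'],turn()); q=s['tool_pos']-O; print('box x,y,z',q@ex,q@ey,q[2])
for t in (1.05,.95,.85,.75,.65,.55,.45,.35,.25,.15,.1,.05,0,-.047):
  x=62-127*np.cos(t)+11*np.sin(t); z=53+127*np.sin(t)+3*np.cos(t); print(t,np.round(to_tool(W(x,0,z),s),4))
E
python3 a.py
```

```text
1283 angle 1.0317762298906048
[563.72171426 -84.33913893 164.44449033] [ 0.47506923 -0.32486271 -0.42781425] [ 3.20048067e-05 -1.74881852e-04 -1.48594863e-04]
box x,y,z 7.2983367136809205 -0.09353663692726033 164.44449032972778
1.05 [-0.0014  0.0001 -0.0003]
0.95 [0.0136 0.0001 0.0085]
0.85 [0.0278 0.0001 0.0188]
0.75 [0.0409 0.0001 0.0303]
0.65 [0.0529 0.0001 0.043 ]
0.55 [0.0637 0.0001 0.0567]
0.45 [0.0731 0.     0.0714]
0.35 [0.081  0.     0.0869]
0.25 [0.0874 0.     0.1029]
0.15 [0.0922 0.     0.1194]
0.1 [0.0939 0.     0.1278]
0.05 [0.0953 0.     0.1362]
0 [0.0962 0.     0.1447]
-0.047 [0.0967 0.     0.1527]
```

Tracking well (cover at 1.03 rad, 2 N). I'll continue down to about 0.15 rad.

play_rows:
  increments:
    - [[0.0136,0,0.0085,0,0,0],[0.0278,0,0.0188,0,0,0],[0.0409,0,0.0303,0,0,0],[0.0529,0,0.043,0,0,0],[0.0637,0,0.0567,0,0,0],[0.0731,0,0.0714,0,0,0],[0.081,0,0.0869,0,0,0],[0.0874,0,0.1029,0,0,0],[0.09,0,0.111,0,0,0],[0.0922,0,0.119,0,0,0]]

```text
clock: 11.7
tool_pos: [496.9, -94.9, 75.7]
tcp_rot: [-0.0, -0.079, 0.997, 0.0]
wrist_force: [2.0, 1.2, 1.2]
grip_width: 0.004
grasp_force: 0.9
```

```bash
python3 a.py | sed -n '1,3p;11,$p'
```

```text
884 angle 0.135891335657933
[496.35588988 -94.85493412  74.86480989] [0.78129406 0.56289178 0.01087306] [ 2.01431407e-05 -1.93521083e-04 -6.35566642e-05]
box x,y,z -60.880173923099065 0.166967445946117 74.8648098932536
0.35 [-0.0098 -0.0002 -0.0327]
0.25 [-0.0034 -0.0002 -0.0166]
0.15 [ 0.0014 -0.0002 -0.0001]
0.1 [ 0.0032 -0.0002  0.0083]
0.05 [ 0.0045 -0.0002  0.0167]
0 [ 0.0055 -0.0002  0.0252]
-0.047 [ 0.0059 -0.0002  0.0331]
```

play_rows:
  increments:
    - [[0.002,0,0.005,0,0,0],[0.003,0,0.01,0,0,0],[0.004,0,0.015,0,0,0],[0.005,0,0.02,0,0,0],[0.0055,0,0.025,0,0,0],[0.0055,0,0.0275,0,0,0],[0.0055,0,0.0275,0,0,0]]

```text
clock: 12.33
tool_pos: [492.7, -95.6, 55.0]
tcp_rot: [-0.0, -0.079, 0.997, -0.0]
wrist_force: [0.3, 0.4, 2.2]
grip_width: 0.005
grasp_force: 0.9
```

play_rows:
  increments:
    - [[0,0,0.0015,0,0,0],[0,0,0.003,0,0,0],[0,0,0.003,0,0,0]]

```text
clock: 12.58
tool_pos: [492.8, -95.6, 53.0]
tcp_rot: [-0.0, -0.079, 0.997, -0.0]
wrist_force: [-0.0, -0.1, 1.3]
grip_width: 0.007
grasp_force: 0.9
```

play_rows:
  increments:
    - [[0,0,0.0015,0,0,0],[0,0,0.0025,0,0,0],[0,0,0.0025,0,0,0]]

```text
clock: 12.83
tool_pos: [492.9, -95.6, 51.4]
tcp_rot: [-0.0, -0.079, 0.997, 0.0]
wrist_force: [-3.1, 0.7, 9.0]
grip_width: 0.004
grasp_force: 4.4
```

play_rows:
  increments:
    - [[0,0,0.001,0,0,0],[0,0,0.001,0,0,0],[0,0,0.001,0,0,0]]

```text
clock: 13.08
tool_pos: [493.0, -95.6, 51.0]
tcp_rot: [0.0, -0.079, 0.997, 0.0]
wrist_force: [-4.3, 0.7, 12.7]
grip_width: 0.007
grasp_force: 6.5
```

play_rows:
  increments:
    - [[0,0,0.001,0,0,0],[0,0,0.001,0,0,0],[0,0,0.001,0,0,0]]

```text
clock: 13.33
tool_pos: [493.1, -95.6, 50.4]
tcp_rot: [0.0, -0.079, 0.997, 0.0]
wrist_force: [-5.2, 1.1, 18.0]
grip_width: 0.007
grasp_force: 8.9
```

Now release gently upward and back off clear.

play_rows:
  increments:
    - [[0,0,-0.005,0,0,0],[0,0,-0.012,0,0,0],[0,0,-0.03,0,0,0],[0.03,0,-0.07,0,0,0],[0.07,0,-0.1,0,0,0],[0.1,0,-0.13,0,0,0],[0.13,0,-0.16,0,0,0],[0.13,0,-0.16,0,0,0],[0.13,0,-0.16,0,0,0],[0.13,0,-0.16,0,0,0]]

```text
clock: 14.17
tool_pos: [397.0, -110.6, 169.7]
tcp_rot: [0.0, -0.079, 0.997, 0.0]
wrist_force: [-0.2, -0.2, -0.2]
grip_width: 0.002
grasp_force: 0.0
```

play_rows:
  increments:
    - [[0,0,0,0,0,0],[0,0,0,0,0,0],[0,0,0,0,0,0],[0,0,0,0,0,0],[0,0,0,0,0,0],[0,0,0,0,0,0]]

```text
clock: 14.67
tool_pos: [396.7, -111.0, 169.6]
tcp_rot: [-0.0, -0.079, 0.997, -0.0]
wrist_force: [0.2, -0.1, 0.5]
grip_width: 0.007
grasp_force: 0.0
```

```bash
python3 a.py | head -3; python3 -c "
from h import *
c=get_image('top')['image']; cv2.imwrite('pics/m.png',cv2.resize(c[130:250,230:390],(800,600),interpolation=cv2.INTER_CUBIC))"
```

```text
782 angle 0.005749693169855665
[ 396.69659339 -110.98043442  169.71365999] [-0.09045389  0.09441272  0.18649186] [-3.20119451e-05 -4.57382773e-05 -7.22240583e-05]
box x,y,z -161.831592320416 -0.009182702601204795 169.71365998794835
```

View pics/m.png

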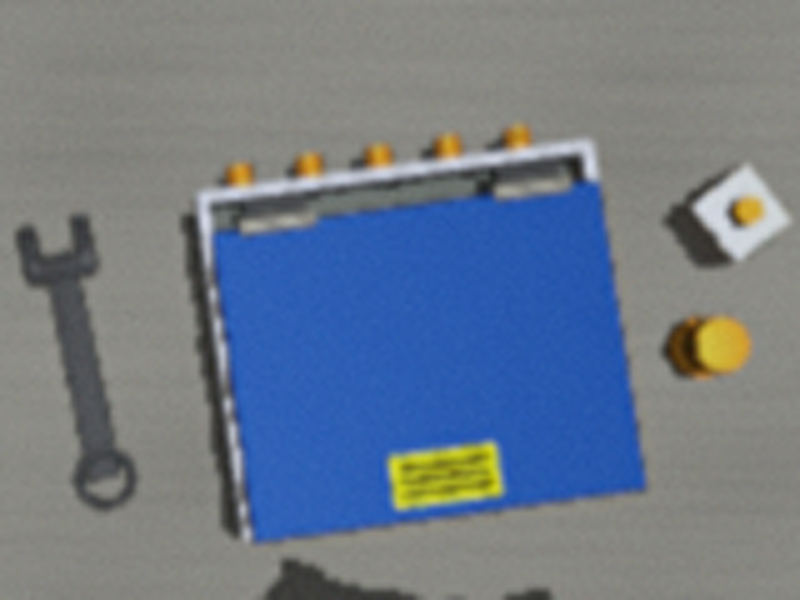

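The cover is shut and level (angle 0.006 rad, patch at (445,477) in the crop) and stays shut. The loose items are where they were, and the robot is clear.

```bash
python3 -c "
from cell import finish_job
print(finish_job())"
```

```text
the job is handed in; nothing more can be done
None
```

The job is handed in at about 15 s of the 54 s: the cover popped open, the green button was pressed to its stop (29 N peak) and released (spring-back not checked by camera), and the cover is latched shut at 0.006 rad (closing peak 18 N, just over the stated 8–15 N), with the red button and loose items untouched.

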